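# Fetch the hex keys from the flap-lidded bench box

## Robot

A 6-joint arm with a two-finger parallel gripper is mounted at the origin on the work surface; the furniture and walls round the work are solid. World frame = base frame: x ahead of the robot, y to its left, z up, the work surface at z = 0. Lengths are in m, angles in degrees, forces in N, time in s.
With the tool pointing down it reaches from about 0.3 to 0.875 m from the base axis. Payload 6.4 kg.
Tool frame: the origin (TCP) lies at the centre of the arm's flange, where the gripper is bolted on; the fingertips stand 166 mm ahead of it and the grasp point (between the pads) lies 147 mm ahead of it; z points along the fingers, y is the line along which they close (so a half turn about z gives the same grasp; the last joint's range is limited). The gripper opens to 88 mm and grips with 3 to 60 N. Pads are 18 mm wide; open, the fingers measure 123 mm over their backs; the gripper's body (75 mm by 187 mm) begins 45 mm behind the grasp point.
Start: joints at [-89.055, 10.359, 92.074, -0, 77.567, -11.82], TCP at [0.127, -0.561, 0.405] pointing down, gripper open.
Joint ranges: [-171.53, 171.53], [-51.25, 118.39], [17.06, 147.69], [-65.23, 245.23], [0, 150.52], [-178.68, 178.68]. Speed limits (degrees/s): [147.25, 147.25, 172.46, 180, 180, 180].

## Interface

Orientations are given as a 3x3 rotation matrix whose columns are the frame's x, y, z axes.
In Python, from cell import bot gives the robot as it stands. The module is installed in compiled form; this text tells all that it offers.
- The arm moves only by the tool send_rows, never from a script. Its argument "commands" is a list of rows, each a list of 2 entries, a list of its own where there are three numbers: the shift along the tool's x, y, z in mm, then the turn about the tool's z in degrees. In form: [[[tx, ty, tz], spin], ...]. A call has 1 to 20 rows; each row is the pose to reach, as a shift and turn from the pose commanded when the call began, along the tool's axes at that moment; what a row does not reach only later rows make up. A row lasts 1/12 s, in which the tool goes at most 41.7 mm and 7.16 degrees, less where a joint would pass 70% of its speed; a pose out of reach is approached as far as the arm can. A call with a gripper value outside its range is refused whole. "jaw" is the closure, from -1 (fully open) to 1 (shut), so that 0 is half open, set as the call begins (left out, the last holds). The fingers move at their own pace and stop on an object; "grip_force" is the grip in N (left out, the last holds). Time passes only in rows, so rows that repeat a pose let the fingers close. It gives the time, the measured TCP pose, the force, the opening and the grip force at its end, in the units of the state.
- bot.get_obs(): the state, without advancing time (a new reading comes with each control period).
- bot.grab_frame(name): name is "side" or "top" or "wrist"; returns a dict with "frame" (384x512x3 uint8, red, green, blue), "depth" (384x512 float32, m along the optical axis (not along the pixel's ray), 0 where there is no reading), "camera_matrix" (3x3 intrinsics, pixels), "extrinsics" (4x4, takes a point from camera to world coordinates). Camera axes: x right, y up, looking along -z (the intrinsics and any distortion apply to the point x, -y, -z); pixel columns grow to the right and rows downward; lengths in m; the calibration is good to about 2 mm. The wrist camera is an equidistant fisheye: a pixel r from the principal point sees the ray r / f radians off the axis. A picture is of the moment at which its call begins.
- bot.sign_off(): hands the job in; it is judged then, once.
The state is a dict: "clock": time; "q": joint angles; "joint_velocities": joint speeds; "joint_efforts": joint torques, N m; "ee_pos": TCP position; "ee_rot": TCP orientation; "force": force on the tool from outside, world axes, zero at the start; "moment": the same for the moment, N m; "gripper_width": finger opening in m; "grip_force": force on a finger pad.
Only numpy, scipy, OpenCV 4.12 (cv2) and the standard library are available. Lean on these libraries where they do the work, as an engineer would, in place of code of your own. Each camera call takes 0.05 s, during which the arm holds its last target. There are 200 camera calls.

## Task

Raise the flap lid of the low plywood box by its steel pull bar, over past upright until it leans back on its stop and stays open by itself. Then take the folding hex key set out of the box, leaving the spanner in there, and lay it flat on the floor of the large compartment of the orange tool tray without dropping it. The lid may stay open.

Things in the scene. Friction and masses are not known exactly. Their poses are not given: they have to be found in the camera images.
- bench_box: Low plywood box fixed to the bench, 172 (x) by 280 (y) by 75 mm high, walls and floor 8 mm, with a hinged lid. Origin: centre of its underside. x: from its front to the hinge side, y along the hinge. Inside lie only the hex key set and the spanner, side by side, centres about 60 mm left and right of the middle (either way round), lengths within about 10 degrees of the box's x.
- box_lid (a joint): Lid angle in rad: 0 shut and level (start), pi/2 upright, 1.95 fully open, leaning away from the robot on its stop. Turns about the box's y axis through lid_hinge. Lid 10 mm thick, 0.25 kg, no spring: let go below about pi/2 it falls shut by its weight, beyond that it falls open onto the stop.
- lid_hinge (a point): Middle of the lid's hinge line, at the top of the box's far wall (86 mm behind the box's middle, 76 mm above the bench).
- lid_pull (a point): Middle of the pull on the lid (moves with it): round steel bar, 10 mm diameter, 130 mm between its arms, parallel to the hinge, 42 mm in front of the lid's edge and 215 mm from the hinge. Shut, its axis is 81 mm above the bench. A finger fits between bar and lid if the gripper is opened only 25 to 35 mm. The bar can turn in the grip, so the gripper may keep pointing down as the lid swings.
- hex_key_set: Folding hex key set, a thick bar 121 mm long (its y), 34 mm across the sides where it is gripped (its x; 38 mm over the pins at the ends), 25 mm high (z), 0.2 kg. Lies flat on the floor of the box (8 mm above the bench). Origin: centre of its underside.
- spanner: Combination spanner of bare steel, 120 (its y) by 29 by 8 mm, lying flat in the box beside the hex key set. Origin: centre of its underside. To stay in the box.
- tool_tray: Orange tool tray fixed on the bench, 262 (x) by 372 (y) by 63 mm high, floor 3 mm. Origin: centre of its underside; its y points roughly to the robot. Nearer half: one large compartment, x -114 to 114, y -48 to 169 mm, walls 61 mm, divider at its far side 36 mm; a screwdriver lies in it along the +x wall (x 70 to 100 mm). Far part: two small compartments with a tape roll and a carton.
- tray_space (a point): Point on the tray's floor in the middle of the free part of the large compartment, clear of the screwdriver; 3 mm above the bench.

How it is judged:
By the outcome, as a careful person would: the job done as asked, in the order asked, and still so for the second after the job is handed in, with the robot touching nothing.
It also fails if it takes over 59 s, if anything falls off the work surface, if the arm or the gripper's body presses on something with over 40 N, if the wrist force passes 120 N, or if a joint passes its speed limit or range.

## Working session

There is one attempt and no reset: what is moved stays moved. The work goes in short steps, Python scripts to look and compute and a tool call to move; the robot and the scene stay as the last step left them, time stands still between calls to the robot, and variables do not carry over. Pictures are saved under pics/ and viewed, at most 10 in all, crops included, and the job is handed in when it is done.

Besides the shell and the picture viewer there is one more tool, called after "Call:" as a command line: name --argument value ..., lists and objects as JSON in quotes. send_rows: Moves the arm, as the interface text tells. Its arguments: {"type":"object","properties":{"commands":{"type":"array"},"jaw":{"type":"number"},"grip_force":{"type":"number"}},"required":["commands"]}

```bash
mkdir -p pics; cat > h.py <<'E'
import numpy as np, cv2
from cell import bot
def grab(n,save=None):
    f=bot.grab_frame(n)
    if save: cv2.imwrite('pics/'+save,cv2.cvtColor(f['frame'],cv2.COLOR_RGB2BGR))
    return f
def cloud(f,fish=False):
    d=f['depth'];K=f['camera_matrix'];E=f['extrinsics']
    v,u=np.mgrid[:d.shape[0],:d.shape[1]]
    x=(u-K[0,2])/K[0,0];y=(v-K[1,2])/K[1,1]
    if fish:
        r=np.hypot(x,y);s=np.where(r>1e-6,np.tan(np.minimum(r,1.5))/np.maximum(r,1e-6),1);x=x*s;y=y*s
    P=np.stack([x*d,-y*d,-d],-1)@E[:3,:3].T+E[:3,3]
    P[d==0]=np.nan
    return P
E
python3 - <<'E'
from h import *
a=grab('top','top.png');b=grab('side','side.png')
c=np.hstack([a['frame'],b['frame']]);cv2.imwrite('pics/both.png',cv2.resize(cv2.cvtColor(c,cv2.COLOR_RGB2BGR),(800,300)))
for f in(a,b):print(f['camera_matrix'],f['extrinsics'].round(3))
np.savez('top.npz',**a);np.savez('side.npz',**b)
o=bot.get_obs();print(o['clock'],o['ee_pos'],o['ee_rot'],o['force'],o['gripper_width'])
E
```

```text
[[454.15393211   0.         249.9875578 ]
 [  0.         454.15393211 194.28073328]
 [  0.           0.           1.        ]] [[ 2.00e-02  9.86e-01 -1.65e-01  3.48e-01]
 [-1.00e+00  2.10e-02  1.00e-03 -1.70e-02]
 [ 5.00e-03  1.65e-01  9.86e-01  1.29e+00]
 [ 0.00e+00  0.00e+00  0.00e+00  1.00e+00]]
[[394.19885198   0.         254.44025875]
 [  0.         394.19885198 193.44800649]
 [  0.           0.           1.        ]] [[-0.934  0.173 -0.312  0.193]
 [-0.356 -0.506  0.786  0.858]
 [-0.022  0.845  0.534  0.684]
 [ 0.     0.     0.     1.   ]]
0.1 [ 0.12704914 -0.56057246  0.40391471] [[ 9.75288240e-01  2.20936297e-01 -3.30220436e-05]
 [ 2.20936082e-01 -9.75287062e-01  1.54740846e-03]
 [ 3.09672723e-04 -1.51646503e-03 -9.99998802e-01]] [0.20480795 0.38356828 0.67575721] 0.08816076628283194
```

View pics/top.png

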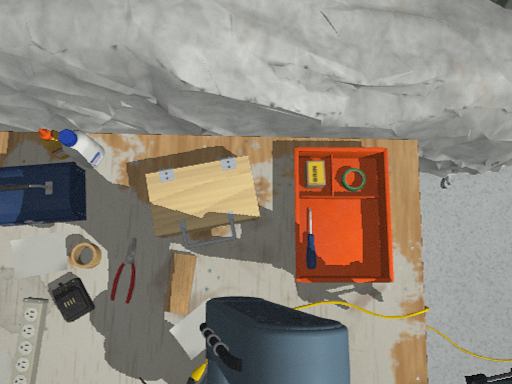

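View pics/side.png

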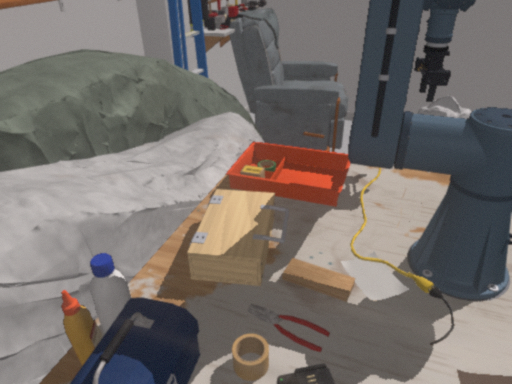

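The top view shows the lid at about (202,187), the pull bar at about (208,240) and the tray at about (343,215). The side view shows nothing obstructing the box. Next I measure them.

```bash
python3 - <<'E'
from h import *
f=dict(np.load('top.npz'));P=cloud(f);im=f['frame'];hsv=cv2.cvtColor(im,cv2.COLOR_RGB2HSV)
def pr(u,v):print((u,v),P[v,u].round(3),im[v,u])
for p in [(200,180),(167,175),(229,163),(235,232),(189,244),(210,242),(230,195),(150,185),(345,240),(270,230),(311,175)]:pr(*p)
z=P[...,2];sub=np.zeros(z.shape,bool);sub[140:260,130:275]=1
m=sub&(z>.07)&(z<.1)
n,l,s,c=cv2.connectedComponentsWithStats(m.astype(np.uint8));i=1+np.argmax(s[1:,4]);mm=l==i
print(s[i],np.nanmedian(z[mm]))
op=cv2.morphologyEx(mm.astype(np.uint8),cv2.MORPH_OPEN,np.ones((9,9)))>0
r=cv2.minAreaRect(P[op][:,:2].astype(np.float32));print('lid',r,cv2.boxPoints(r).round(3).tolist())
# pull pixels: above 0.07 not lid
pm=m&~cv2.dilate(op.astype(np.uint8),np.ones((5,5))).astype(bool)
Q=P[pm];print('pull',len(Q),Q.min(0),Q.max(0));
ys,xs=np.nonzero(pm);print(xs.min(),xs.max(),ys.min(),ys.max())
# tray
o=(hsv[...,0]<12)&(hsv[...,1]>170)&(hsv[...,2]>90);o[:,:280]=0;o[:,400:]=0
w=o&(z>.055)&(z<.072);r=cv2.minAreaRect(P[w][:,:2].astype(np.float32));print('tray rim',r,cv2.boxPoints(r).round(3).tolist())
b=im.copy();b[op]=[0,255,0];b[pm]=[255,0,255];b[w]=[0,0,255]
cv2.imwrite('pics/seg.png',cv2.cvtColor(cv2.resize(b[130:300,120:420],(780,442),interpolation=0),cv2.COLOR_RGB2BGR))
E
```

```text
(200, 180) [0.586 0.117 0.087] [214 189 133]
(167, 175) [0.598 0.207 0.085] [175 184 187]
(229, 163) [0.635 0.04  0.086] [180 187 194]
(235, 232) [ 0.454  0.022 -0.001] [116 116 110]
(189, 244) [ 0.418  0.151 -0.   ] [87 85 85]
(210, 242) [0.419 0.084 0.087] [105 110 114]
(230, 195) [0.547 0.035 0.084] [222 197 143]
(150, 185) [0.569 0.251 0.085] [208 181 130]
(345, 240) [ 0.438 -0.29   0.004] [233  93  39]
(270, 230) [ 0.462 -0.078 -0.   ] [101 100  91]
(311, 175) [ 0.613 -0.187  0.055] [216 179  52]
[ 145  155  115   94 7031] 0.08573922921133703
lid ((0.5470621585845947, 0.1124570369720459), (0.17896954715251923, 0.28392019867897034), 11.847496032714844) [[0.4300000071525574, 0.2329999953508377], [0.48899999260902405, -0.04500000178813934], [0.6639999747276306, -0.00800000037997961], [0.6050000190734863, 0.27000001072883606]]
pull 290 [ 0.40258129 -0.01746664  0.07634213] [0.62193517 0.23317473 0.0938823 ]
158 250 168 248
tray rim ((0.5082105398178101, -0.2712336778640747), (0.3717777729034424, 0.26038098335266113), 0.9646934866905212) [[0.3199999928474426, -0.14399999380111694], [0.32499998807907104, -0.4050000011920929], [0.6959999799728394, -0.39800000190734863], [0.6919999718666077, -0.1379999965429306]]
```

View pics/seg.png

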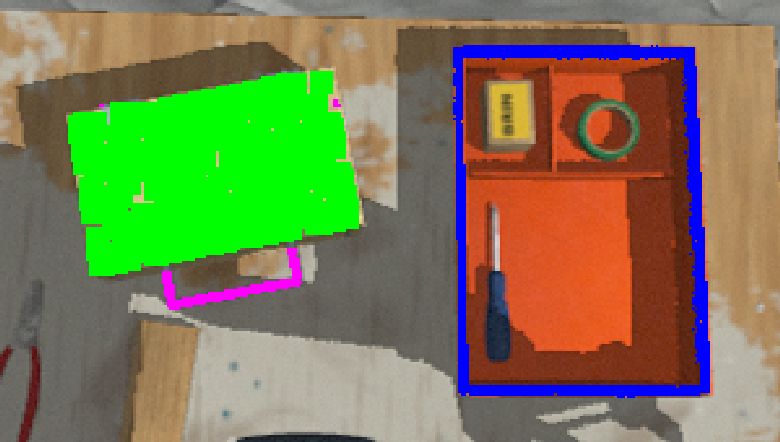

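The lid measures 0.179×0.284 m at z 0.086 and the tray rim 0.372×0.260 m, so both match the given sizes. The pull bar should be at (0.421, 0.086) and the box x axis at +11.9°. I go above the pull now.

Call:
send_rows --commands '[[[22,-28,0],-5],[[43,-57,0],-9],[[65,-85,0],-14],[[86,-113,0],-18],[[108,-142,0],-23],[[129,-170,0],-27],[[151,-198,0],-32],[[172,-226,0],-36],[[193,-255,0],-41],[[215,-283,0],-45],[[236,-311,0],-50],[[258,-340,0],-54],[[279,-368,0],-58],[[301,-396,0],-63],[[322,-425,0],-67],[[344,-453,0],-71],[[365,-481,0],-76],[[387,-510,0],-80],[[410,-540,0],-85],[[430,-566,0],-89]]' --jaw 0.32 --grip_force 25

```text
clock: 1.77
ee_pos: [0.4216, 0.0886, 0.4046]
ee_rot: [[-0.209, 0.978, 0.0], [0.978, 0.209, 0.0], [0.0, 0.0, -1.0]]
force: [0.4, -0.5, 0.6]
gripper_width: 0.0299
grip_force: 0.0
```

Call:
send_rows --commands '[[[0,0,20],0],[[0,0,45],0],[[0,0,70],0],[[0,0,85],0],[[0,0,95],0],[[0,0,97],0],[[0,0,97],0],[[0,0,97],0]]'

```text
clock: 2.43
ee_pos: [0.4218, 0.0861, 0.3086]
ee_rot: [[-0.204, 0.979, 0.001], [0.979, 0.204, -0.0], [-0.0, 0.001, -1.0]]
force: [0.1, -0.5, 0.5]
gripper_width: 0.0301
grip_force: 0.0
```

```bash
python3 - <<'E'
from h import *
w=grab('wrist','w1.png');np.savez('w1.npz',**w);P=cloud(w,True)
o=bot.get_obs();print(o['clock'],o['ee_pos'],o['ee_rot'].round(3),o['q'],o['gripper_width'])
print(w['camera_matrix'],w['extrinsics'].round(3))
g=np.array([.421,.0857]);ok=(P[...,2]>.078)&(P[...,2]<.093)
a=np.deg2rad(11.9);bx=np.array([np.cos(a),np.sin(a)]);by=np.array([-bx[1],bx[0]])
d=P[...,:2]-g;X=d@bx;Y=d@by
m=ok&(abs(X)<.02)&(abs(Y)<.055);print(m.sum())
for lo in(-.05,-.03,.03):
  k=m&(Y>lo)&(Y<lo+.02);print(k.sum(),P[k].mean(0) if k.any() else '',X[k].min() if k.any() else'',X[k].max() if k.any() else '')
E
```

```text
2.4833 [0.42194251 0.08608495 0.30884067] [[-0.204  0.979  0.002]
 [ 0.979  0.204 -0.   ]
 [-0.001  0.002 -1.   ]] [-4.34398490e+00 -1.93356303e+00  1.17215042e+02 -1.15000068e-03
  6.46052153e+01 -1.60942598e+01] 0.030188842575943994
[[297.31863964   0.         257.97951706]
 [  0.         297.31863964 195.06020501]
 [  0.           0.           1.        ]] [[ 0.979 -0.195 -0.058  0.409]
 [ 0.203  0.942  0.266  0.155]
 [ 0.003 -0.273  0.962  0.288]
 [ 0.     0.     0.     1.   ]]
1883
270 [0.42971497 0.04682801 0.08404551] -0.003936481078901332 0.004799013026243211
314 [0.42535055 0.06639647 0.08395629] -0.0044747196945272944 0.004782878187340017
396 [0.41297604 0.12491948 0.08406778] -0.004472993399292734 0.004767256783725882
```

View pics/w1.png

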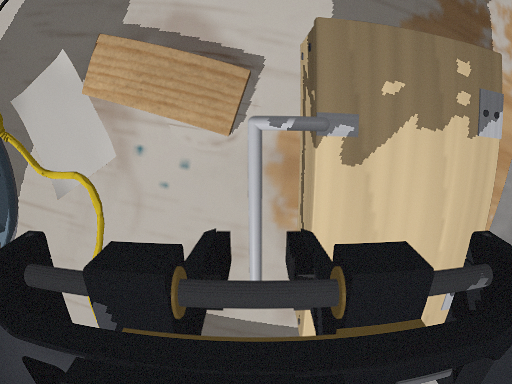

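The wrist view shows the bar at about (255,200), midway between the two fingertips. It matches the estimate to within 1 mm, so I descend and close.

Call:
send_rows --commands '[[[0,0,15],0],[[0,0,35],0],[[0,0,55],0],[[0,0,70],0],[[0,0,78],0],[[0,0,80],0],[[0,0,80],0],[[0,0,80],0]]'

```text
clock: 3.15
ee_pos: [0.422, 0.0862, 0.2288]
ee_rot: [[-0.204, 0.979, 0.002], [0.979, 0.204, -0.0], [-0.001, 0.002, -1.0]]
force: [-0.3, 0.0, 0.3]
gripper_width: 0.03
grip_force: 0.0
```

Call:
send_rows --commands '[[[0,0,0],0],[[0,0,0],0],[[0,0,0],0],[[0,0,0],0],[[0,0,0],0],[[0,0,0],0],[[0,0,0],0],[[0,0,0],0]]' --jaw 1 --grip_force 20

```text
clock: 3.82
ee_pos: [0.4204, 0.0861, 0.2279]
ee_rot: [[-0.205, 0.979, -0.003], [0.979, 0.205, -0.001], [-0.0, -0.004, -1.0]]
force: [-7.1, -3.2, 7.8]
gripper_width: 0.0086
grip_force: 19.0
```

```bash
python3 -c "
import numpy as np
for t in range(3,112,3):
  a=np.deg2rad(t+1.33);print(t,[0,round(215-215.06*np.cos(a)),round(5-215.06*np.sin(a))],end=' ')"
```

```text
3 [0, 1, -11] 6 [0, 2, -22] 9 [0, 3, -34] 12 [0, 6, -45] 15 [0, 9, -55] 18 [0, 12, -66] 21 [0, 16, -77] 24 [0, 21, -87] 27 [0, 26, -97] 30 [0, 31, -107] 33 [0, 37, -116] 36 [0, 44, -125] 39 [0, 51, -134] 42 [0, 59, -143] 45 [0, 67, -151] 48 [0, 75, -158] 51 [0, 84, -165] 54 [0, 93, -172] 57 [0, 102, -178] 60 [0, 112, -184] 63 [0, 122, -189] 66 [0, 132, -193] 69 [0, 143, -198] 72 [0, 153, -201] 75 [0, 164, -204] 78 [0, 175, -206] 81 [0, 186, -208] 84 [0, 197, -209] 87 [0, 209, -210] 90 [0, 220, -210] 93 [0, 231, -209] 96 [0, 242, -208] 99 [0, 254, -207] 102 [0, 265, -204] 105 [0, 275, -201] 108 [0, 286, -198] 111 [0, 297, -194]
```

Call:
send_rows --commands '[[[0,1,-11],0],[[0,2,-22],0],[[0,3,-34],0],[[0,6,-45],0],[[0,9,-55],0],[[0,12,-66],0],[[0,16,-77],0],[[0,21,-87],0],[[0,26,-97],0],[[0,31,-107],0],[[0,31,-107],0]]'

```text
clock: 4.73
ee_pos: [0.4529, 0.0929, 0.337]
ee_rot: [[-0.204, 0.979, 0.003], [0.979, 0.204, 0.001], [0.0, 0.003, -1.0]]
force: [-3.4, -0.2, 1.5]
gripper_width: 0.008
grip_force: 19.7
```

```bash
python3 - <<'E'
from h import *
grab('wrist','w2.png');s=grab('side','s2.png')
cv2.imwrite('pics/c2.png',np.hstack([cv2.imread('pics/w2.png')[:,:400],cv2.imread('pics/s2.png')[100:,150:400].copy() if 0 else cv2.resize(cv2.imread('pics/s2.png')[130:330,150:350],(384,384))]))
E
```

```text
(no output)
```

View pics/c2.png

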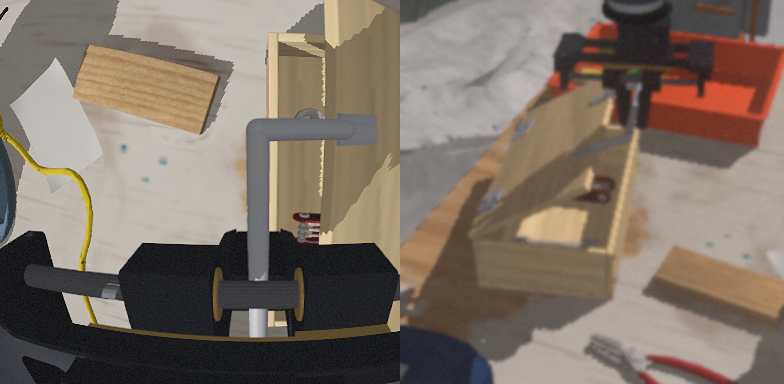

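The lid is up about 30° with the bar still in the grip. The spanner is on the left in the box and the hex set (red) on the right. I continue the arc.

Call:
send_rows --commands '[[[0,6,-9],0],[[0,13,-18],0],[[0,20,-27],0],[[0,28,-36],0],[[0,36,-44],0],[[0,44,-51],0],[[0,53,-58],0],[[0,62,-65],0],[[0,71,-71],0],[[0,81,-77],0],[[0,91,-82],0],[[0,101,-86],0],[[0,112,-91],0],[[0,122,-94],0],[[0,133,-97],0],[[0,144,-99],0],[[0,155,-101],0],[[0,166,-102],0],[[0,178,-103],0],[[0,189,-103],0]]'

```text
clock: 6.5
ee_pos: [0.6372, 0.1314, 0.435]
ee_rot: [[-0.204, 0.979, -0.006], [0.979, 0.204, 0.0], [0.001, -0.006, -1.0]]
force: [-1.4, 0.5, -10.8]
gripper_width: 0.0077
grip_force: 20.6
```

Call:
send_rows --commands '[[[0,11,1],0],[[0,22,2],0],[[0,34,3],0],[[0,45,6],0],[[0,55,9],0],[[0,64,11],0],[[0,66,12],0],[[0,66,12],0],[[0,66,12],0]]'

```text
clock: 7.25
ee_pos: [0.7007, 0.1447, 0.423]
ee_rot: [[-0.204, 0.979, -0.006], [0.979, 0.204, -0.0], [0.001, -0.006, -1.0]]
force: [-4.8, -0.9, -14.7]
gripper_width: 0.0081
grip_force: 21.0
```

Call:
send_rows --commands '[[[0,0,0],0],[[0,0,0],0],[[0,0,0],0],[[0,0,0],0],[[0,0,0],0],[[0,0,-10],0],[[0,0,-25],0],[[0,0,-45],0],[[0,0,-60],0],[[0,0,-60],0]]' --jaw 0.2

```text
clock: 8.08
ee_pos: [0.7017, 0.1446, 0.4916]
ee_rot: [[-0.204, 0.979, 0.008], [0.979, 0.204, 0.0], [-0.001, 0.008, -1.0]]
force: [-0.9, -0.8, 0.3]
gripper_width: 0.0356
grip_force: 0.0
```

Call:
send_rows --commands '[[[-5,-12,0],-6],[[-10,-24,0],-12],[[-15,-36,0],-18],[[-20,-48,0],-24],[[-25,-60,0],-30],[[-30,-75,0],-36],[[-35,-90,0],-42],[[-40,-105,0],-48],[[-45,-120,0],-54],[[-50,-132,0],-60],[[-54,-142,0],-66],[[-57,-150,0],-72],[[-59,-156,0],-78],[[-60,-158,20],-84],[[-60,-158,45],-90],[[-60,-158,70],-90],[[-60,-158,90],-90],[[-60,-158,100],-90],[[-60,-158,100],-90],[[-60,-158,100],-90]]' --jaw -0.36

```text
clock: 9.75
ee_pos: [0.559, 0.0536, 0.3859]
ee_rot: [[-0.979, -0.204, -0.0], [-0.204, 0.979, 0.0], [0.0, 0.0, -1.0]]
force: [0.8, 0.4, -0.0]
gripper_width: 0.06
grip_force: 0.0
```

```bash
python3 - <<'E'
from h import *
o=bot.get_obs();print(o['clock'],o['ee_pos'],o['ee_rot'].round(3),o['q'].round(1))
w=grab('wrist','w3.png');s=grab('side','s3.png');np.savez('w3.npz',**w)
cv2.imwrite('pics/c3.png',np.hstack([cv2.imread('pics/w3.png'),cv2.resize(cv2.imread('pics/s3.png')[130:330,150:300],(288,384))]))
P=cloud(w,True)
a=np.deg2rad(11.9);bx=np.array([np.cos(a),np.sin(a)]);by=np.array([-bx[1],bx[0]])
d=P[...,:2]-[.547,.112];X=d@bx;Y=d@by;z=P[...,2]
m=(abs(X)<.075)&(Y>-.128)&(Y<-.005)&(z>.022)&(z<.04)
m=cv2.morphologyEx(m.astype(np.uint8),cv2.MORPH_OPEN,np.ones((3,3)))>0
print(m.sum(),np.median(z[m]));v,u=np.nonzero(m);print(u.min(),u.max(),v.min(),v.max())
r=cv2.minAreaRect(P[m][:,:2].astype(np.float32));print(r,cv2.boxPoints(r).round(3).tolist())
print('box frame',X[m].min(),X[m].max(),Y[m].min(),Y[m].max())
E
```

```text
9.75 [0.55900507 0.05356458 0.38587866] [[-0.979 -0.204 -0.   ]
 [-0.204  0.979  0.   ]
 [ 0.     0.    -1.   ]] [  -6.6    9.7   95.1   -0.    75.2 -108.4]
1674 0.02736716097337477
243 280 122 221
((0.5595610737800598, 0.05702819302678108), (0.1170591190457344, 0.036802079528570175), 7.533587455749512) [[0.49900001287460327, 0.06800000369548798], [0.5040000081062317, 0.03099999949336052], [0.6200000047683716, 0.04600000008940697], [0.6150000095367432, 0.08299999684095383]]
box frame -0.058454510427712804 0.06032618272055082 -0.07811482925738059 -0.034259063148155064
```

View pics/c3.png

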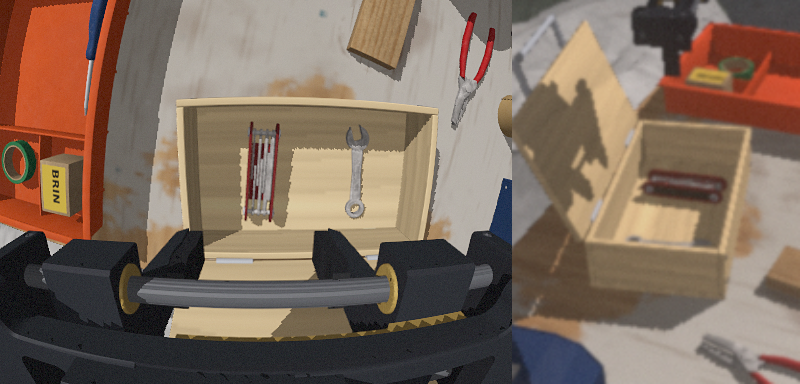

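The lid rests open on its stop. The key set is at wrist pixels (243–280, 122–221), centre (0.560, 0.057), axis 7.5°, and its size fits. The spanner is at (357,170). I descend around the set.

Call:
send_rows --commands '[[[-1,3,10],2],[[-1,3,25],4],[[-1,3,45],4],[[-1,3,65],4],[[-1,3,85],4],[[-1,3,105],4],[[-1,3,125],4],[[-1,3,142],4],[[-1,3,157],4],[[-1,3,170],4],[[-1,3,181],4],[[-1,3,190],4],[[-1,3,197],4],[[-1,3,202],4],[[-1,3,204],4],[[-1,3,204],4],[[-1,3,204],4]]'

```text
clock: 11.27
ee_pos: [0.5595, 0.0567, 0.1821]
ee_rot: [[-0.991, -0.135, 0.001], [-0.135, 0.991, -0.0], [-0.001, -0.0, -1.0]]
force: [-1.0, 0.4, 0.2]
gripper_width: 0.0599
grip_force: 0.0
```

Call:
send_rows --commands '[[[0,0,0],0],[[0,0,0],0],[[0,0,0],0],[[0,0,0],0],[[0,0,0],0],[[0,0,0],0],[[0,0,0],0],[[0,0,0],0],[[0,0,0],0],[[0,0,0],0]]' --jaw 1 --grip_force 30

```text
clock: 12.1
ee_pos: [0.5594, 0.0567, 0.182]
ee_rot: [[-0.991, -0.135, 0.0], [-0.135, 0.991, 0.0], [-0.0, -0.0, -1.0]]
force: [-0.4, 1.4, 3.9]
gripper_width: 0.0329
grip_force: 30.0
```

Call:
send_rows --commands '[[[0,0,-5],0],[[0,0,-15],0],[[0,0,-30],0],[[0,0,-48],0],[[0,0,-66],0],[[0,0,-84],0],[[0,0,-102],0],[[0,0,-118],0],[[0,0,-130],0],[[0,0,-138],0],[[0,0,-140],0],[[0,0,-140],0]]'

```text
clock: 13.1
ee_pos: [0.5593, 0.0567, 0.322]
ee_rot: [[-0.991, -0.135, 0.001], [-0.135, 0.991, -0.0], [-0.001, -0.0, -1.0]]
force: [1.0, -0.1, -3.2]
gripper_width: 0.0328
grip_force: 30.0
```

Call:
send_rows --commands '[[[4,-8,0],0],[[10,-22,0],1],[[20,-43,0],1],[[31,-66,0],2],[[42,-89,0],2],[[53,-112,0],3],[[64,-135,0],3],[[75,-158,0],4],[[86,-181,0],4],[[97,-204,0],5],[[108,-227,0],5],[[118,-250,0],6],[[128,-272,0],6],[[137,-292,0],7],[[145,-309,0],7],[[152,-322,0],7],[[156,-330,0],7],[[157,-333,0],7],[[157,-333,0],7],[[157,-333,0],7]]'

```text
clock: 14.77
ee_pos: [0.4486, -0.294, 0.3212]
ee_rot: [[-1.0, -0.013, -0.001], [-0.013, 1.0, 0.001], [0.001, 0.001, -1.0]]
force: [-0.1, -0.5, -2.4]
gripper_width: 0.033
grip_force: 30.0
```

```bash
python3 - <<'E'
from h import *
o=bot.get_obs();print(o['clock'],o['ee_pos'],o['gripper_width'],o['force'])
w=grab('wrist','w4.png');t=grab('top','t4.png')
cv2.imwrite('pics/c4.png',np.hstack([cv2.imread('pics/w4.png')[:,:],cv2.resize(cv2.imread('pics/t4.png')[130:330,130:280+130][:,150:],(270,384)) if 0 else cv2.resize(cv2.imread('pics/t4.png')[130:330,270:410],(269,384))]))
P=cloud(w,True)
for u in(120,180,330,400):
  for v in (100,150):print(u,v,P[v,u].round(3),w['frame'][v,u])
E
```

```text
14.7667 [ 0.44864896 -0.2939557   0.3211949 ] 0.032973702676293924 [-0.10272947 -0.46144836 -2.3815277 ]
120 100 [ 0.361 -0.442 -0.   ] [224 220 212]
120 150 [ 0.416 -0.445 -0.001] [214 193 169]
180 100 [ 0.366 -0.373  0.001] [163  66  28]
180 150 [ 0.417 -0.374  0.003] [167  70  36]
330 100 [ 0.364 -0.222  0.003] [165  71  38]
330 150 [ 0.415 -0.22   0.004] [247 125  74]
400 100 [ 0.359 -0.158  0.032] [225 102  49]
400 150 [ 0.408 -0.157  0.036] [230 105  43]
```

View pics/c4.png

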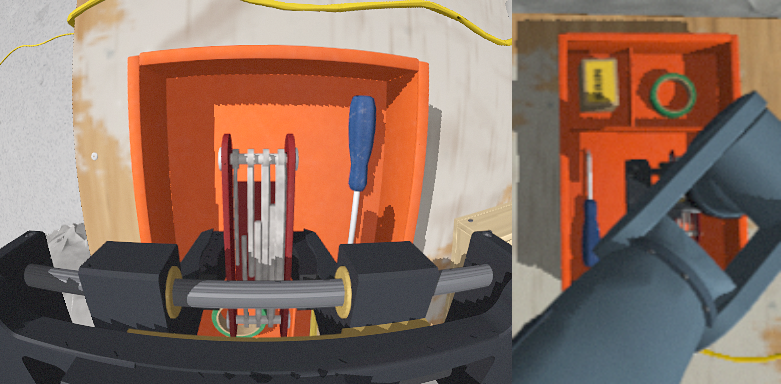

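The set hangs level over the free part of the compartment at about (258,200). The screwdriver, at about (360,150), is well clear. I lower it.

Call:
send_rows --commands '[[[0,0,10],0],[[0,0,25],0],[[0,0,45],0],[[0,0,65],0],[[0,0,85],0],[[0,0,102],0],[[0,0,116],0],[[0,0,126],0],[[0,0,133],0],[[0,0,137],0],[[0,0,139],0],[[0,0,141],0],[[0,0,142],0],[[0,0,143],0],[[0,0,143],0],[[0,0,143],0],[[0,0,143],0]]'

```text
clock: 16.28
ee_pos: [0.4488, -0.2946, 0.179]
ee_rot: [[-1.0, -0.013, 0.0], [-0.013, 1.0, -0.0], [-0.0, -0.0, -1.0]]
force: [-0.6, 0.6, -3.3]
gripper_width: 0.0326
grip_force: 30.0
```

Call:
send_rows --commands '[[[0,0,0.5],0],[[0,0,1],0],[[0,0,1],0],[[0,0,1.5],0],[[0,0,2],0],[[0,0,2],0],[[0,0,2],0]]'

```text
clock: 16.87
ee_pos: [0.4488, -0.2945, 0.177]
ee_rot: [[-1.0, -0.013, -0.0], [-0.013, 1.0, -0.0], [0.0, -0.0, -1.0]]
force: [-1.9, 1.6, 2.3]
gripper_width: 0.0327
grip_force: 30.0
```

The vertical force changed sign, so the set is on the floor. I open gently and rise.

Call:
send_rows --commands '[[[0,0,0],0],[[0,0,0],0],[[0,0,0],0],[[0,0,0],0],[[0,0,0],0],[[0,0,-5],0],[[0,0,-15],0],[[0,0,-30],0],[[0,0,-50],0],[[0,0,-75],0],[[0,0,-100],0],[[0,0,-125],0],[[0,0,-150],0],[[0,0,-175],0],[[0,0,-190],0],[[0,0,-200],0],[[0,0,-200],0]]' --jaw -0.2

```text
clock: 18.28
ee_pos: [0.4491, -0.2948, 0.3799]
ee_rot: [[-1.0, -0.013, 0.004], [-0.013, 1.0, -0.004], [-0.004, -0.004, -1.0]]
force: [-0.7, -0.7, -0.0]
gripper_width: 0.0527
grip_force: 0.0
```

```bash
python3 - <<'E'
from h import *
o=bot.get_obs();print(o['clock'],o['ee_pos'],o['gripper_width'],o['force'])
w=grab('wrist','w5.png');s=grab('side','s5.png')
cv2.imwrite('pics/c5.png',np.hstack([cv2.imread('pics/w5.png'),cv2.resize(cv2.imread('pics/s5.png')[130:330,170:320],(288,384))]))
P=cloud(w,True);z=P[...,2];m=(abs(P[...,0]-.448)<.08)&(abs(P[...,1]+.294)<.04)&(z>.012)
print(m.sum(),np.percentile(z[m],[10,50,90,98]),cv2.minAreaRect(P[m][:,:2].astype(np.float32)))
E
```

```text
18.2833 [ 0.44913274 -0.2947932   0.37990157] 0.05267378365445086 [-0.73562404 -0.70015091 -0.01420737]
35777 [0.23580194 0.29951939 0.31942267 0.32056842] ((0.4495454728603363, -0.29398632049560547), (0.11947044730186462, 0.07999727874994278), 0.0358092226088047)
```

View pics/c5.png

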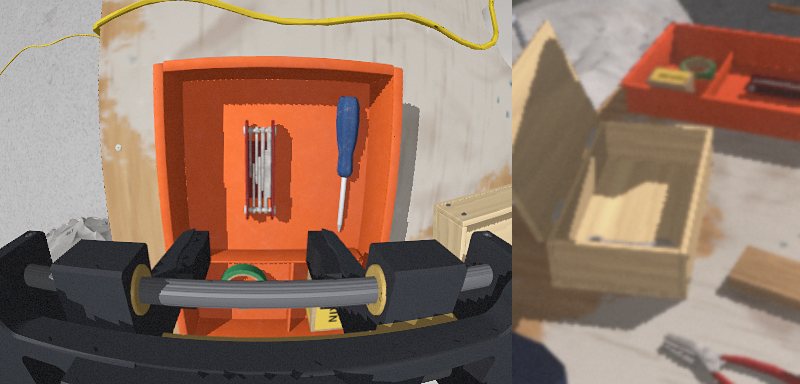

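The set lies flat in the tray's large compartment at about (260,170), clear of the screwdriver. The lid is open and the spanner is still in the box, at the lower left of the side view. I hand the job in.

```bash
python3 -c "from cell import bot;print(bot.sign_off())"
```

```text
the job is handed in; nothing more can be done
None
```

The job is handed in at about 18 s of the 59 s limit: the lid leans open on its stop, the hex key set lies flat in the tray's large compartment, and the spanner is still in the box.

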